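# Hold a spring clip open over the wash card

### The job

Pull the drawer of the little wooden chest fully open by its handle and leave it open; squeeze the wide spring clip so that it lets go of its rail and lift it out, leaving the narrow clip where it is. Keep the clip squeezed fully open and lower it, upright and square, over the middle of the top edge of the wash card, so that about a centimetre of card stands between the gaping jaws without touching them. Finish while still holding it there, wide open, so that a second ticket can be slipped in beside the card; do not shove the card's stand or knock anything over.

Things in the scene. Friction and masses are not known exactly. Their poses are not given: they have to be found in the camera images.
- chest: wooden chest, fixed, 170 deep x 250 wide x 128 high mm, one drawer; origin under its centre, front along its -x, z up. In the drawer two rails (3 mm aluminium strips) run along x at y = +50 and -50 mm, top edges at z = 53 mm; a spring clip is clipped upright on each. The drawer's side walls reach z = 61 mm, its front 124 mm
- drawer (a joint): how far the drawer is pulled out of the chest along its -x, m: 0 shut (as it starts), 0.095 fully open (stop). Slides with about 1.5 N of friction and stays where it is left
- drawer_handle (a point): middle of the drawer's steel bar handle: a round bar 11 mm thick and 120 mm long, level, parallel to the chest's y, 35 mm in front of the drawer's front face and 100 mm above the worktop (28 mm below the chest's top); 29 mm of free space between bar and face. Moves with the drawer
- wide_clip: wide spring clip (steel, 40 g, 30 mm wide along its pin): two levers on a sprung pin, like a clothes peg, clipped upright on either rail, jaws down, handles up; comes out with the drawer. Origin on the pin, z up to the handles, x along the pin and the rail, y from handle to handle. Jaws reach 30 mm below the pin, 25 mm down the rail's sides; they gape 21 mm fully open
- wide_clip_grip (a point): midway between the wide clip's two handles, 22 mm above its pin; axes as the clip's. The handles are flat plates, splayed at rest to 43 mm over their upper ends, 31 mm above the pin; squeezed to the stop they are parallel, 22 mm over their outer faces, 5 to 36 mm above the pin. Squeezing takes about 5 N on each handle at first, 8 to 13 N fully open; a firmer grip only meets the stop
- wide_clip_l (a joint): how far each of the wide clip's two levers is turned, rad (both turn alike): about 0.01 clamped on its rail, 0.32 squeezed fully open (stop)
- wide_clip_mouth (a point): the point midway between the wide clip's jaw tips, on the clip's own z axis, 30 mm below its pin; axes as the clip's
- narrow_clip: the narrow spring clip, to be left alone: the same in profile but only 14 mm wide along its pin, standing on the drawer's other rail. Origin and axes as the wide clip's
- card_stand: a stiff white wash card with care pictograms, 148 wide x 104 high x 2 mm thick, standing upright in a loose weighted wooden block 56 x 132 x 16 mm (0.4 to 0.7 kg in all). Origin under the block's centre; x is the card's normal (its printed face looks along -x, roughly to the robot), y runs along the card, z up
- card_edge (a point): middle of the card's top edge, 120 mm above the worktop; axes as the card stand's
- timer: grey kitchen timer, 65 mm across and 49 mm high, a bystander; origin under its centre
- dropper: small brown dropper bottle, 33 mm across and 102 mm high, a bystander; origin under its centre

How it is judged:
By the outcome, as a careful person would: the job done as asked, in the order asked, and still so for the second after the job is handed in, while the arm keeps its last pose, push and grip.
It also fails if it takes over 61 s, if anything falls off the work surface, if the arm or the gripper's body presses on something with over 40 N, if the wrist force passes 120 N, or if a joint passes its speed limit or range.

### The arm

A 7-joint arm with a two-finger parallel gripper is mounted at the origin on a cart in front of the work surface, level with it; the furniture and walls round the work are solid. World frame = base frame: x ahead of the robot, y to its left, z up, the work surface at z = 0. Lengths are in mm, angles in degrees, forces in N, time in s.
With the tool pointing down it reaches from about 425 to 1025 mm from the base axis. Payload 9.4 kg.
Tool frame: the origin (TCP) lies at the very end of the fingers, on their centre line; the grasp point (between the pads) lies 19 mm behind it; z points along the fingers, y is the line along which they close (so a half turn about z gives the same grasp; the last joint's range is limited). The gripper opens to 93 mm and grips with 3 to 60 N. Pads are 15 mm wide; open, the fingers measure 128 mm over their backs; the gripper's body (75 mm by 188 mm) begins 65 mm behind the grasp point.
Start: joints at [72.038, 34.337, -0.143, 91.639, 0.103, 54.024, -4.572], TCP at [170.07, -704.77, 218.618] pointing down, gripper open.
Joint ranges: [-147.43, 147.43], [-19.82, 112.94], [-74.19, 73.91], [6.32, 146.72], [-59.91, 239.91], [6.04, 106.73], [-150.56, 150.56]. Speed limits (degrees/s): [127.2, 127.2, 172.46, 172.46, 180, 180, 180].

### API

Orientations are given as [roll, pitch, yaw] about the fixed x, y, z axes, in that order (R = Rz(yaw) Ry(pitch) Rx(roll)).
In Python, from workcell import ctrl gives the robot as it stands.
- The arm moves only by the tool servo_tool, never from a script. Its argument "motion" is a list that holds one entry, the list of rows, each a list of 6 numbers: the shift along the tool's x, y, z in units of 50 mm (1.0 is 50 mm), then the turn, a rotation vector about the tool's x, y, z in units of 8 degrees (1.0 is 8 degrees). A call has 1 to 20 rows; each row shifts and turns the commanded pose from where the row before left it, along the tool's axes as they then stand; what a row does not reach is not made up. A row lasts 1/10 s, in which the tool goes at most 50 mm and 8.59 degrees, less where a joint would pass 70% of its speed; a pose out of reach is approached as far as the arm can. A call is refused whole if a number of a shift passes 1 or a number of a turn 1, either way. A call with a gripper value outside its range is refused whole. "grip" is the opening, from -1 (shut) to 1 (fully open), so that 0 is half open, set as the call begins (left out, the last holds). The fingers move at their own pace and stop on an object; "squeeze" is the grip in N (left out, the last holds). Time passes only in rows, so rows that do not move let the fingers close. It gives the time, the measured TCP pose, the force, the opening and the grip force at its end, in the units of the state.
- ctrl.sense(): the state, without advancing time (a new reading comes with each control period).
- ctrl.capture(name): name is "scene" or "side" or "wrist"; returns a dict with "image" (384x512x3 uint8, blue, green, red), "depth" (384x512 float32, mm along the optical axis (not along the pixel's ray), 0 where there is no reading), "intrinsics" (3x3 intrinsics, pixels), "dist_coeffs" ([k1, k2, p1, p2, k3] as OpenCV has them; the pictures are not rectified), "camera_from_world" (4x4, takes a point from world to camera coordinates); the wrist camera has in their place "T_tool_cam" (4x4, takes a point from camera to tool coordinates, whose origin is the TCP and whose axes are the flange's). Camera axes: x right, y down, z forward; pixel columns grow to the right and rows downward; lengths in mm; the calibration is good to about 2 mm. A picture is of the moment at which its call begins: read the wrist's pose just before it.
- ctrl.close_job(): hands the job in; it is judged then, once.
The state is a dict: "t": time; "joints": joint angles; "dq": joint speeds; "effort": joint torques, N m; "eef_pos": TCP position; "tool_rot": TCP orientation; "force": force on the tool from outside, world axes, zero at the start; "ft_torque": the same for the moment, N m; "finger_gap": opening from 0.0 (shut) to 1.0 (fully open); "grasp_force": force on a finger pad.
Only numpy, scipy, OpenCV 4.12 (cv2) and the standard library are available. Lean on these libraries where they do the work, as an engineer would, in place of code of your own. Each camera call takes 0.05 s, during which the arm holds its last target. There are 200 camera calls.

## Working session

There is one attempt and no reset: what is moved stays moved. The work goes in short steps, Python scripts to look and compute and a tool call to move; the robot and the scene stay as the last step left them, time stands still between calls to the robot, and variables do not carry over. Pictures are saved under pics/ and viewed, at most 10 in all, crops included, and the job is handed in when it is done.

Besides the shell and the picture viewer there is one more tool, called after "Emit:" as name(argument=value, ...), one argument or row to a line, values as JSON. servo_tool: Moves the arm, as the interface text tells. Its arguments: {"type":"object","properties":{"motion":{"type":"array"},"grip":{"type":"number"},"squeeze":{"type":"number"}},"required":["motion"]}

```bash
mkdir -p pics; ls; cat > h.py <<'E'
import numpy as np, cv2, pickle
from workcell import ctrl
from scipy.spatial.transform import Rotation as R
def cap(n):
    s=ctrl.sense(); c=ctrl.capture(n)
    if n=='wrist':
        T=np.eye(4); T[:3,:3]=R.from_euler('xyz',s['tool_rot'],degrees=True).as_matrix(); T[:3,3]=s['eef_pos']
        c['wc']=T@np.array(c['T_tool_cam'])
    else: c['wc']=np.linalg.inv(np.array(c['camera_from_world']))
    return c
def ray(c,uv):
    p=cv2.undistortPoints(np.array(uv,float).reshape(-1,1,2),np.array(c['intrinsics']),np.array(c['dist_coeffs'])).reshape(-1,2)
    return np.c_[p,np.ones(len(p))]@c['wc'][:3,:3].T, c['wc'][:3,3]
def plane(c,uv,z):
    d,o=ray(c,uv); return o+d*((z-o[2])/d[:,2])[:,None]
def cloud(c):
    h,w=c['depth'].shape; u,v=np.meshgrid(np.arange(w),np.arange(h))
    d,o=ray(c,np.c_[u.ravel(),v.ravel()]); return (o+d*c['depth'].reshape(-1,1)).reshape(h,w,3)
E
python3 - <<'E'
from h import *
a=cap('scene');b=cap('side');cv2.imwrite('pics/a.png',a['image']);cv2.imwrite('pics/b.png',b['image'])
pickle.dump((a,b),open('ab.pkl','wb'))
print(a['wc'].round(2),b['wc'].round(2)); print(ctrl.sense())
E
```

```text
pics
[[-7.0000e-01 -5.0000e-01  5.1000e-01 -1.7000e-01]
 [-7.1000e-01  4.8000e-01 -5.1000e-01  5.3088e+02]
 [ 1.0000e-02 -7.2000e-01 -6.9000e-01  8.0331e+02]
 [ 0.0000e+00  0.0000e+00  0.0000e+00  1.0000e+00]] [[ 9.60000e-01 -2.20000e-01  1.60000e-01  3.14980e+02]
 [-2.80000e-01 -7.80000e-01  5.60000e-01 -6.77150e+02]
 [ 0.00000e+00 -5.80000e-01 -8.10000e-01  1.11002e+03]
 [ 0.00000e+00  0.00000e+00  0.00000e+00  1.00000e+00]]
{'t': 0.1, 'joints': array([72.03906313, 34.37935102, -0.14648729, 91.67456536,  0.10378042,
       54.0225072 , -4.57345204]), 'dq': array([-0.02688326, -0.03526137,  0.00842131, -0.12301558, -0.00451878,
       -0.04044207, -0.03888562]), 'effort': array([ 4.72699656e-03, -7.66555166e+01,  1.50224391e+00, -2.52938926e+01,
       -5.22554002e-02,  1.35818901e-02,  3.12380905e-05]), 'eef_pos': array([ 169.96084142, -704.37280986,  217.86456912]), 'tool_rot': array([-1.79924045e+02,  7.26553586e-03,  1.35694668e+01]), 'force': array([-0.0686113 , -0.60807412,  0.43224486]), 'ft_torque': array([-0.00524157, -0.03891976,  0.01860463]), 'grasp_force': 0.0, 'finger_gap': 1.0013856401663865}
```

View pics/a.png

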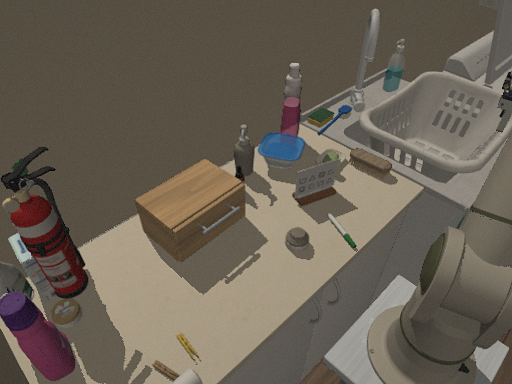

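View pics/b.png

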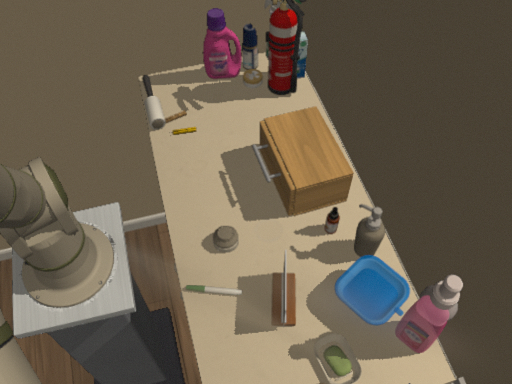

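Scene view: chest about (192,207), its handle (222,220), card (317,178), timer (297,238). Side view: handle (267,162), chest top (305,150), card edge (284,275), timer (227,238), dropper (333,222).

```bash
python3 - <<'E'
from h import *
a,b=pickle.load(open('ab.pkl','rb'))
def roi(c,x0,y0,x1,y1):
    P=cloud(c)[y0:y1,x0:x1].reshape(-1,3); C=c['image'][y0:y1,x0:x1].reshape(-1,3); return P,C
for n,c,r in(('a',a,(130,155,255,265)),('b',b,(240,100,355,215))):
    P,C=roi(c,*r); m=abs(P[:,2]-128)<5
    rc=cv2.minAreaRect(P[m,:2].astype(np.float32)); print(n,'top',m.sum(),rc,np.median(P[m,2]))
    HSV=cv2.cvtColor(C[None],cv2.COLOR_BGR2HSV)[0]
    m=(HSV[:,1]<60)&(HSV[:,2]>100)&(abs(P[:,2]-100)<14)
    print(' handle',m.sum(),P[m].mean(0),cv2.minAreaRect(P[m,:2].astype(np.float32)))
for n,c,r in(('a',a,(285,145,350,210)),('b',b,(265,235,305,330))):
    P,C=roi(c,*r); m=(P[:,2]>30)&(P[:,2]<125)
    Q=P[m]; print(n,'card',len(Q),Q.min(0),Q.max(0),cv2.minAreaRect(Q[:,:2].astype(np.float32)))
    t=Q[Q[:,2]>110]; print(' top',len(t),t.mean(0) if len(t) else 0,t.min(0),t.max(0))
P,C=roi(b,205,215,245,255);m=(P[:,2]>35)&(P[:,2]<60);print('timer',P[m].mean(0))
P,C=roi(b,320,203,345,240);m=(P[:,2]>20)&(P[:,2]<110);print('dropper',P[m].mean(0))
# big zoom crops
A=cv2.resize(a['image'][150:270,130:350],None,fx=3.6,fy=3.6,interpolation=cv2.INTER_CUBIC)
cv2.imwrite('pics/a2.png',A)
B=cv2.resize(b['image'][95:335,200:400],None,fx=2.5,fy=2.5,interpolation=cv2.INTER_CUBIC)
cv2.imwrite('pics/b2.png',B)
E
```

```text
a top 3897 ((698.2600708007812, 113.05949401855469), (251.85011291503906, 252.57130432128906), 2.2724246978759766) 126.85651033942577
 handle 110 [541.8726273  106.49415977 103.76840827] ((551.240478515625, 76.15432739257812), (31.566238403320312, 187.7457275390625), 8.121994018554688)
b top 4593 ((701.074951171875, 109.83804321289062), (250.02015686035156, 256.0205383300781), 2.01116943359375) 127.84717378341327
 handle 146 [545.02046385  99.3179514  104.28537524] ((549.4441528320312, 103.00849151611328), (21.22621726989746, 131.43234252929688), 2.3817756175994873)
a card 1171 [ 475.38044672 -343.31226992   30.20782874] [ 686.07673585 -165.2556865   121.21352471] ((591.57177734375, -264.6613464355469), (148.8092803955078, 202.89724731445312), 73.54371643066406)
 top 109 [ 499.00610173 -234.26565793  115.12631658] [ 475.48816095 -305.12999372  110.02123706] [ 519.93228011 -169.19123388  121.21352471]
b card 191 [ 476.39867324 -310.48006323   32.96113775] [ 521.29587191 -168.6346328   123.55511699] ((498.50244140625, -239.44735717773438), (148.2618865966797, 2.3129498958587646), 72.785888671875)
 top 64 [ 498.00747367 -243.20778399  120.02664134] [ 476.83095823 -310.48006323  110.97815371] [ 521.29587191 -169.27229395  123.55511699]
timer [406.12073984 -51.46417356  44.54106837]
dropper [673.38568614 -88.24571243  57.14009728]
```

View pics/b2.png

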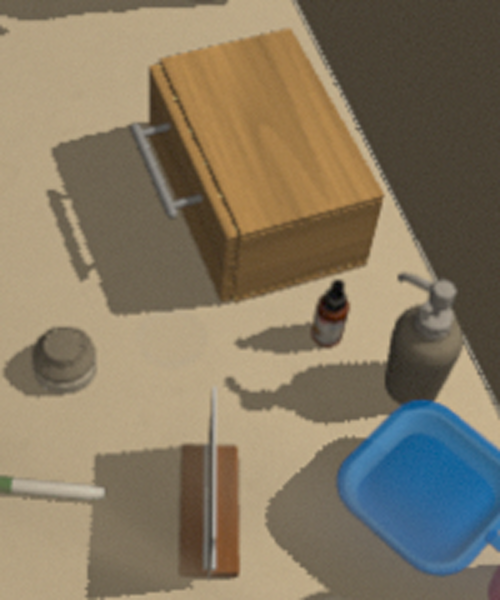

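The crop shows the closed chest with its bar handle at (150,170), the timer at (65,355), the dropper at (330,315) and the card edge running (213,390)-(212,570). Next I refine the handle and yaw.

```bash
cat >> h.py <<'E'
def tgt(pos,yaw=None,c=None):
    s=ctrl.sense() if c is None else c; M=R.from_euler('xyz',s['tool_rot'],degrees=True)
    print('t',round(s['t'],1),'pos',s['eef_pos'].round(1),'rot',s['tool_rot'].round(2),'gap',round(s['finger_gap']*93,1),'F',s['force'].round(1),'j7',s['joints'][6].round(1))
    print(' shift units total',(M.inv().apply(np.array(pos)-s['eef_pos'])/50).round(2))
    if yaw is not None:
        W=R.from_euler('xyz',[180,0,yaw],degrees=True); print(' turn units total',(np.degrees((M.inv()*W).as_rotvec())/8).round(2),
        ' shift after turn',(W.inv().apply(np.array(pos)-s['eef_pos'])/50).round(2))
E
python3 - <<'E'
from h import *
a,b=pickle.load(open('ab.pkl','rb'))
for n,c,r in(('a',a,(195,195,248,240)),('b',b,(247,138,285,190))):
    x0,y0,x1,y1=r; im=c['image'][y0:y1,x0:x1]; H=cv2.cvtColor(im,cv2.COLOR_BGR2HSV)
    Z=cloud(c)[y0:y1,x0:x1]
    m=(H[...,1]<70)&(H[...,2]>90)&(abs(Z[...,2]-100)<20)
    v,u=np.nonzero(m); Q=plane(c,np.c_[u+x0,v+y0],103)
    yw=np.radians(2.1); f=np.array([np.cos(yw),np.sin(yw)]); l=np.array([-f[1],f[0]])
    s=Q[:,:2]@f; t=Q[:,:2]@l
    h,e=np.histogram(s,bins=np.arange(520,600,3)); print(n,m.sum(),dict(zip(e[:-1].astype(int),h)))
    k=abs(s-e[h.argmax()]-1.5)<6; print(' s',s[k].mean(),'t range',np.percentile(t[k],[2,98]),'slope',np.degrees(np.polyfit(t[k],s[k],1)[0]))
for n,c,r in(('a',a,(130,155,255,265)),('b',b,(240,100,355,215))):
    x0,y0,x1,y1=r; P=cloud(c)[y0:y1,x0:x1]; H=cv2.cvtColor(c['image'][y0:y1,x0:x1],cv2.COLOR_BGR2HSV)
    m=((abs(P[...,2]-127.5)<4)&(H[...,1]>70)&(H[...,2]>60)).astype(np.uint8)
    m=cv2.morphologyEx(m,cv2.MORPH_OPEN,np.ones((5,5)))
    v,u=np.nonzero(m); Q=plane(c,np.c_[u+x0,v+y0],128)
    print(n,cv2.minAreaRect(Q[:,:2].astype(np.float32)))
tgt([545,105,200],92)
E
```

```text
a 127 {np.int64(520): np.int64(0), np.int64(523): np.int64(0), np.int64(526): np.int64(0), np.int64(529): np.int64(0), np.int64(532): np.int64(0), np.int64(535): np.int64(0), np.int64(538): np.int64(20), np.int64(541): np.int64(42), np.int64(544): np.int64(40), np.int64(547): np.int64(6), np.int64(550): np.int64(6), np.int64(553): np.int64(4), np.int64(556): np.int64(7), np.int64(559): np.int64(2), np.int64(562): np.int64(0), np.int64(565): np.int64(0), np.int64(568): np.int64(0), np.int64(571): np.int64(0), np.int64(574): np.int64(0), np.int64(577): np.int64(0), np.int64(580): np.int64(0), np.int64(583): np.int64(0), np.int64(586): np.int64(0), np.int64(589): np.int64(0), np.int64(592): np.int64(0), np.int64(595): np.int64(0)}
 s 543.4078565250309 t range [ 25.05237223 148.29647055] slope -0.31584329383607673
b 167 {np.int64(520): np.int64(0), np.int64(523): np.int64(0), np.int64(526): np.int64(0), np.int64(529): np.int64(0), np.int64(532): np.int64(0), np.int64(535): np.int64(0), np.int64(538): np.int64(0), np.int64(541): np.int64(32), np.int64(544): np.int64(46), np.int64(547): np
[... 273 characters left out ...]
(577): np.int64(0), np.int64(580): np.int64(0), np.int64(583): np.int64(0), np.int64(586): np.int64(0), np.int64(589): np.int64(0), np.int64(592): np.int64(0), np.int64(595): np.int64(0)}
 s 546.5874428251583 t range [ 17.21283687 143.01834206] slope -0.157789965650213
a ((663.71875, 113.49058532714844), (158.86508178710938, 251.61434936523438), 2.5407423973083496)
b ((665.3140258789062, 107.1286849975586), (160.52061462402344, 252.70535278320312), 3.223888397216797)
t 0.1 pos [ 170.  -704.4  217.9] rot [-1.7992e+02  1.0000e-02  1.3570e+01] gap 93.1 F [-0.1 -0.6  0.4] j7 -4.6
 shift units total [ 11.09 -13.98   0.37]
 turn units total [-0.01 -0.01 -9.8 ]  shift after turn [15.92  8.06  0.36]
```

Emit:
servo_tool(
  motion=[
    [[0,0,0,0,0,-0.98],[0,0,0,0,0,-0.98],[0,0,0,0,0,-0.98],[0,0,0,0,0,-0.98],[0,0,0,0,0,-0.98],[0,0,0,0,0,-0.98],[0,0,0,0,0,-0.98],[0,0,0,0,0,-0.98],[0,0,0,0,0,-0.98],[0,0,0,0,0,-0.98],[0.6,0.7,0,0,0,0],[0.6,0.7,0,0,0,0],[0.6,0.7,0,0,0,0],[0.6,0.7,0,0,0,0],[0.6,0.7,0,0,0,0],[0.6,0.7,0,0,0,0],[0.6,0.7,0,0,0,0],[0.6,0.7,0,0,0,0],[0.6,0.7,0,0,0,0],[0.6,0.7,0,0,0,0]],
  ],
  grip=-0.48,
)

```text
t: 2.1
eef_pos: [510.5, -391.5, 218.3]
tool_rot: [-180.0, -0.0, 92.0]
force: [0.9, 0.3, -0.0]
finger_gap: 0.262
grasp_force: 0.0
```

Emit:
servo_tool(
  motion=[
    [[0.8,0.05,0,0,0,0],[0.8,0.05,0,0,0,0],[0.8,0.05,0,0,0,0],[0.8,0.05,0,0,0,0],[0.8,0.05,0,0,0,0],[0.8,0.05,0,0,0,0],[0.8,0.05,0,0,0,0],[0.8,0.05,0,0,0,0],[0.8,0.05,0,0,0,0],[0.8,0.05,0,0,0,0],[0.8,0.05,0,0,0,0],[0.5,0,0,0,0,0],[0,0,0,0,0,0],[0,0,0,0,0,0]],
  ],
)

```text
t: 3.5
eef_pos: [520.8, 72.8, 218.3]
tool_rot: [-180.0, 0.0, 92.0]
force: [0.5, -0.6, 0.1]
finger_gap: 0.262
grasp_force: 0.0
```

```bash
python3 - <<'E'
from h import *
tgt([543,104.5,200],92.3)
c=cap('wrist'); cv2.imwrite('pics/w1.png',c['image']); pickle.dump(c,open('w1.pkl','wb')); print(c['wc'].round(2))
E
```

```text
t 3.5 pos [520.8  72.8 218.3] rot [-1.7996e+02  2.0000e-02  9.2040e+01] gap 24.4 F [ 0.5 -0.6  0.1] j7 -27.7
 shift units total [0.62 0.47 0.37]
 turn units total [-0.    0.   -0.03]  shift after turn [0.62 0.47 0.37]
[[ 1.0000e+00  4.0000e-02  1.0000e-02  5.1859e+02]
 [ 4.0000e-02 -9.6000e-01 -2.8000e-01  1.4898e+02]
 [-0.0000e+00  2.8000e-01 -9.6000e-01  3.8463e+02]
 [ 0.0000e+00  0.0000e+00  0.0000e+00  1.0000e+00]]
```

View pics/w1.png

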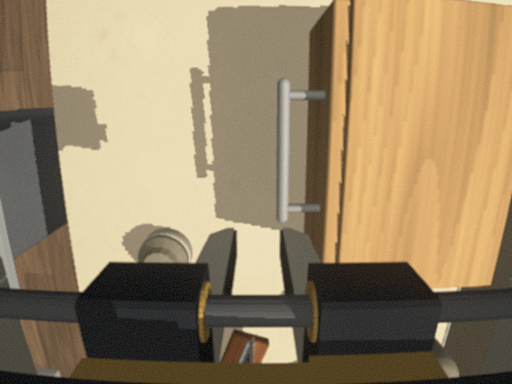

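The wrist view shows the bar from (284,82) to (282,218), with the drawer front at u≈330-345.

```bash
python3 - <<'E'
from h import *
c=pickle.load(open('w1.pkl','rb'))
im=c['image']; H=cv2.cvtColor(im,cv2.COLOR_BGR2HSV)
for v in range(105,200,12):
    r=[u for u in range(265,305) if H[v,u,1]<40 and H[v,u,2]>90]; print(v,r[0],r[-1],len(r),end=' | ')
q=plane(c,[[283.2,86],[282.6,214],[283,80],[282,221],[330,10],[321,215]],100);print(q.round(1)); 
q=plane(c,[[337,5],[330,250],[351,5],[344,250]],126);print(q.round(1)); 
h=plane(c,[[283,150]],100)[0];print(h);
tgt([h[0],h[1],81],92.3)
E
```

```text
105 278 289 12 | 117 278 289 12 | 129 278 288 11 | 141 278 289 12 | 153 278 288 11 | 165 278 288 11 | 177 277 288 12 | 189 278 288 11 | [[539.4 161.7 100. ]
 [545.4  46.  100. ]
 [539.  166.6 100. ]
 [545.2  38.9 100. ]
 [574.7 224.3 100. ]
 [581.9  46.3 100. ]]
[[574.6 221.3 126. ]
 [587.4  22.7 126. ]
 [585.2 222.  126. ]
 [600.1  23.  126. ]]
[542.23169872 106.6882829  100.        ]
t 3.5 pos [520.9  71.8 218.3] rot [-1.7996e+02  4.0000e-02  9.1950e+01] gap 24.1 F [ 0.5 -0.4 -0.2] j7 -27.7
 shift units total [0.68 0.45 2.75]
 turn units total [-0.    0.01 -0.04]  shift after turn [0.68 0.45 2.75]
```

Emit:
servo_tool(
  motion=[
    [[0.31,0.23,0,0,0,-0.12],[0.31,0.23,0,0,0,0],[0,0,0.4,0,0,0],[0,0,0.4,0,0,0],[0,0,0.4,0,0,0],[0,0,0.4,0,0,0],[0,0,0.35,0,0,0],[0,0,0.3,0,0,0],[0,0,0.25,0,0,0],[0,0,0.25,0,0,0],[0,0,0,0,0,0]],
  ],
)

```text
t: 4.65
eef_pos: [542.3, 104.9, 79.6]
tool_rot: [-179.9, 0.0, 92.9]
force: [-0.0, 0.2, -0.5]
finger_gap: 0.261
grasp_force: 0.0
```

Emit:
servo_tool(
  motion=[
    [[0,0,0,0,0,0],[0,0,0,0,0,0],[0,0,0,0,0,0],[0,0,0,0,0,0],[0,0,0,0,0,0],[0,0,0,0,0,0]],
  ],
  grip=-1,
  squeeze=25,
)

```text
t: 5.25
eef_pos: [541.9, 104.7, 81.5]
tool_rot: [-179.9, 0.0, 92.9]
force: [-6.4, 1.5, 3.9]
finger_gap: 0.11
grasp_force: 25.0
```

Emit:
servo_tool(
  motion=[
    [[0,-0.1,0,0,0,0],[0,-0.15,0,0,0,0],[0,-0.15,0,0,0,0],[0,-0.15,0,0,0,0],[0,-0.15,0,0,0,0],[0,-0.15,0,0,0,0],[0,-0.15,0,0,0,0],[0,-0.15,0,0,0,0],[0,-0.15,0,0,0,0],[0,-0.15,0,0,0,0],[0,-0.15,0,0,0,0],[0,-0.15,0,0,0,0],[0,-0.1,0,0,0,0],[0,-0.02,0,0,0,0],[0,-0.02,0,0,0,0],[0,0,0,0,0,0],[0,0,0,0,0,0]],
  ],
)

```text
t: 6.95
eef_pos: [448.1, 100.6, 81.4]
tool_rot: [180.0, -0.0, 93.0]
force: [-0.7, 4.3, 7.3]
finger_gap: 0.112
grasp_force: 25.0
```

Emit:
servo_tool(
  motion=[
    [[0,-0.03,0,0,0,0],[0,-0.03,0,0,0,0],[0,-0.03,0,0,0,0],[0,-0.03,0,0,0,0],[0,0,0,0,0,0],[0,0,0,0,0,0]],
  ],
)

```text
t: 7.55
eef_pos: [446.9, 100.7, 81.6]
tool_rot: [179.6, -0.2, 92.9]
force: [15.9, 0.6, -7.4]
finger_gap: 0.111
grasp_force: 25.0
```

Emit:
servo_tool(
  motion=[
    [[0,0.05,0,0,0,0],[0,0.05,0,0,0,0],[0,0,0,0,0,0]],
  ],
)

```text
t: 7.85
eef_pos: [447.5, 100.6, 81.4]
tool_rot: [179.9, -0.1, 93.0]
force: [1.5, 3.8, 6.4]
finger_gap: 0.107
grasp_force: 25.0
```

Emit:
servo_tool(
  motion=[
    [[0,0,0,0,0,0],[0,0,0,0,0,0],[0,0,0,0,0,0],[0,0,-0.2,0,0,0],[0,0,-0.4,0,0,0],[0,0,-0.5,0,0,0],[0,0,-0.5,0,0,0],[0,0,-0.6,0,0,0],[0,0,-0.6,0,0,0],[0,0,-0.6,0,0,0]],
  ],
  grip=-0.48,
)

```text
t: 8.85
eef_pos: [446.5, 99.6, 252.9]
tool_rot: [-180.0, 0.0, 92.9]
force: [1.0, -0.1, -0.8]
finger_gap: 0.262
grasp_force: 0.0
```

Emit:
servo_tool(
  motion=[
    [[0,0,0,0,0,0.9],[0,0,0,0,0,0.9],[0,0,0,0,0,0.9],[0,0,0,0,0,0.9],[0,0,0,0,0,0.9],[0,0,0,0,0,0.9],[0,0,0,0,0,0.9],[0,0,0,0,0,0.9],[0,0,0,0,0,0.9],[0,0,0,0,0,0.9],[0,0,0,0,0,0.9],[0,0,0,0,0,0.9],[0,0,0,0,0,0.45],[0,0,0,0,0,0],[0,0,0,0,0,0]],
  ],
  grip=0.3,
)

```text
t: 10.35
eef_pos: [447.0, 99.8, 251.5]
tool_rot: [-180.0, 0.0, 3.1]
force: [0.4, 0.4, 0.1]
finger_gap: 0.649
grasp_force: 0.0
```

```bash
python3 - <<'E'
from h import *
tgt([535,103,200],3)
c=cap('wrist'); cv2.imwrite('pics/w2.png',c['image']); pickle.dump(c,open('w2.pkl','wb'))
E
```

```text
t 10.3 pos [447.   99.8 251.5] rot [-1.7999e+02  1.0000e-02  3.0600e+00] gap 60.3 F [0.4 0.4 0.1] j7 -110.8
 shift units total [1.76 0.03 1.03]
 turn units total [-0.    0.    0.01]  shift after turn [1.76 0.03 1.03]
```

View pics/w2.png

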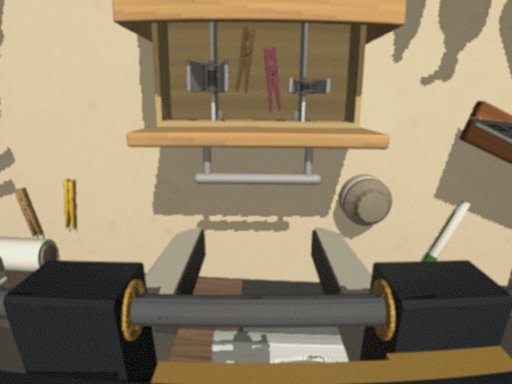

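The wrist view shows the drawer open. The wide clip is at (208,77) on the left (+y) rail and the narrow clip at (309,87). I'll crop the wide clip.

```bash
python3 - <<'E'
from h import *
c=pickle.load(open('w2.pkl','rb'))
cv2.imwrite('pics/w2c.png',cv2.resize(c['image'][15:135,150:310],None,fx=5,fy=5,interpolation=cv2.INTER_CUBIC))
P=cloud(c)
q=P[50:105,180:238].reshape(-1,3); m=(q[:,2]>75)&(q[:,2]<100); print(m.sum(),q[m].min(0),q[m].max(0),np.median(q[m],0))
print(plane(c,[[213,25],[214,118],[304,25],[302,118]],53).round(1))
E
```

```text
480 [530.81942513 132.43520792  75.01165763] [562.16139993 174.42692605  94.08421251] [546.34530471 168.60308874  90.33337206]
[[600.3 154.3  53. ]
 [502.9 150.7  53. ]
 [605.5  58.3  53. ]
 [508.2  52.4  53. ]]
```

View pics/w2c.png

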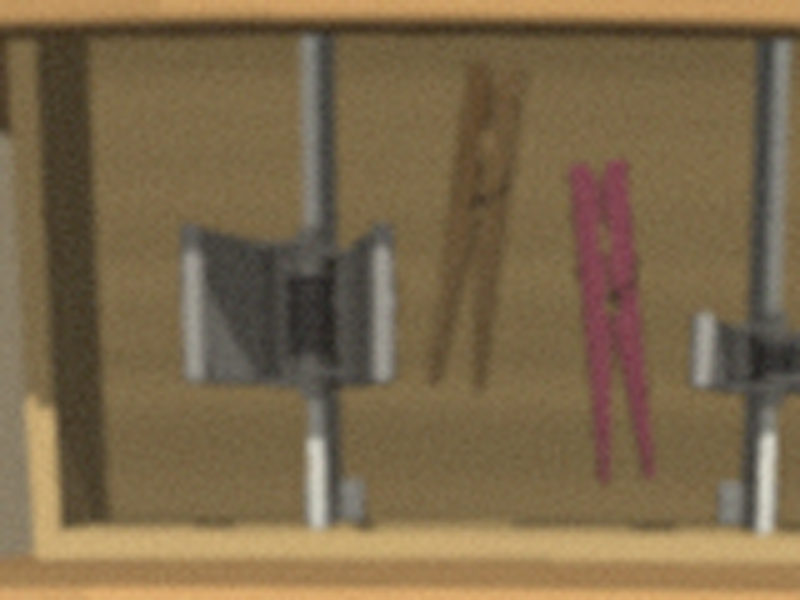

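The crop shows the wide clip's handle tops at crop (195,305) and (383,305), i.e. pixels (189,76) and (226.6,76), spanning v 60.6-91.2.

```bash
python3 - <<'E'
from h import *
c=pickle.load(open('w2.pkl','rb'))
q=plane(c,[[189,60.6],[189,91.2],[226.6,60.6],[226.6,91.4],[189,76],[226.6,76]],89.5);print(q.round(1),q.mean(0).round(1)); p=q.mean(0)
tgt([p[0],p[1],61],3)
E
```

```text
[[559.2 171.6  89.5]
 [530.2 171.3  89.5]
 [560.7 135.   89.5]
 [531.7 134.   89.5]
 [544.7 171.4  89.5]
 [546.3 134.5  89.5]] [545.5 153.   89.5]
t 10.4 pos [447.1  99.8 251.4] rot [-1.7999e+02  1.0000e-02  3.0400e+00] gap 60.3 F [-0.1  0.2  0.3] j7 -110.8
 shift units total [ 2.02 -0.96  3.81]
 turn units total [-0.    0.    0.01]  shift after turn [ 2.02 -0.96  3.81]
```

Emit:
servo_tool(
  motion=[
    [[0.5,-0.24,0,0,0,0],[0.5,-0.24,0,0,0,0],[0.5,-0.24,0,0,0,0],[0.52,-0.24,0,0,0,0],[0,0,0.4,0,0,0],[0,0,0.5,0,0,0],[0,0,0.5,0,0,0],[0,0,0.5,0,0,0],[0,0,0.4,0,0,0],[0,0,0.4,0,0,0],[0,0,0.3,0,0,0],[0,0,0.2,0,0,0],[0,0,0.2,0,0,0],[0,0,0.2,0,0,0],[0,0,0.2,0,0,0],[0,0,0,0,0,0],[0,0,0,0,0,0]],
  ],
)

```text
t: 12.1
eef_pos: [545.7, 153.0, 61.0]
tool_rot: [180.0, 0.0, 2.9]
force: [0.6, 0.3, -0.3]
finger_gap: 0.649
grasp_force: 0.0
```

```bash
python3 - <<'E'
from h import *
tgt([545.5,152.8,61],3)
E
```

```text
t 12.1 pos [545.7 153.   61. ] rot [1.7999e+02 2.0000e-02 2.9400e+00] gap 60.4 F [ 0.6  0.3 -0.3] j7 -117.7
 shift units total [-0.  0.  0.]
 turn units total [ 0.    0.   -0.01]  shift after turn [-0.  0.  0.]
```

Emit:
servo_tool(
  motion=[
    [[0,0,0,0,0,0],[0,0,0,0,0,0],[0,0,0,0,0,0],[0,0,0,0,0,0],[0,0,0,0,0,0],[0,0,0,0,0,0],[0,0,0,0,0,0],[0,0,0,0,0,0],[0,0,0,0,0,0],[0,0,0,0,0,0]],
  ],
  grip=-1,
  squeeze=30,
)

```text
t: 13.1
eef_pos: [547.0, 152.9, 62.5]
tool_rot: [-180.0, -0.2, 2.9]
force: [-0.9, -2.1, 12.9]
finger_gap: 0.236
grasp_force: 30.0
```

Emit:
servo_tool(
  motion=[
    [[0,0,-0.1,0,0,0],[0,0,-0.1,0,0,0],[0,0,-0.1,0,0,0],[0,0,-0.1,0,0,0],[0,0,-0.1,0,0,0],[0,0,-0.1,0,0,0],[0,0,0,0,0,0]],
  ],
)

```text
t: 13.8
eef_pos: [546.1, 153.0, 91.8]
tool_rot: [-180.0, -0.1, 2.9]
force: [-0.2, -0.1, -0.5]
finger_gap: 0.232
grasp_force: 30.0
```

Emit:
servo_tool(
  motion=[
    [[0,0,-0.2,0,0,0],[0,0,-0.3,0,0,0],[0,0,-0.4,0,0,0],[0,0,-0.4,0,0,0],[0,0,-0.4,0,0,0],[0,0,-0.4,0,0,-0.5],[0,0,-0.4,0,0,-0.8],[0,0,-0.3,0,0,-0.9],[0,0,-0.2,0,0,-0.9],[0,0,-0.1,0,0,-0.9],[0,0,0,0,0,-0.9],[0,0,0,0,0,-0.9],[0,0,0,0,0,-0.9],[0,0,0,0,0,-0.9],[0,0,0,0,0,-0.7],[0,0,0,0,0,-0.4],[0,0,0,0,0,0],[0,0,0,0,0,0]],
  ],
)

```text
t: 15.6
eef_pos: [545.7, 152.7, 246.3]
tool_rot: [180.0, 0.0, 72.4]
force: [-0.5, 0.4, -0.8]
finger_gap: 0.231
grasp_force: 30.0
```

```bash
python3 - <<'E'
from h import *
a=cap('scene');b=cap('side')
pickle.dump((a,b),open('ab2.pkl','wb'))
# card edge: depth points, both views
for n,c,(x0,y0,x1,y1) in(('a',a,(285,145,350,210)),('b',b,(265,235,305,330))):
    P=cloud(c)[y0:y1,x0:x1]; 
    m=(P[...,2]>(70 if n=='a' else 100))&(P[...,2]<125)&(P[...,0]<530)&(P[...,0]>460)&(P[...,1]<-150)&(P[...,1]>-330); Q=P[m]
    d=Q[:,:2]-Q[:,:2].mean(0); v=np.linalg.svd(d,full_matrices=0)[2][0]; v*=np.sign(v[1]); t=d@v
    res=d@[v[1],-v[0]]
    print(n,len(Q),'yaw',np.degrees(np.arctan2(-v[0],v[1])).round(2),'ext',t.min(),t.max(),'mid',(Q[:,:2].mean(0)+v*(np.percentile(t,1)+np.percentile(t,99))/2).round(1),'res',res.std().round(2), Q[:,2].max())
cv2.imwrite('pics/x.png',np.hstack([cv2.resize(a['image'][130:260,250:370],None,fx=3.3,fy=3.3),cv2.resize(b['image'][225:355,220:340],None,fx=3.3,fy=3.3)]))
tgt([498.5,-239.5,240],72.8)
E
```

```text
a 510 yaw -16.89 ext -75.96663534155633 71.64628687541654 mid [ 498.2 -236.6] res 1.35 120.7103936400764
b 63 yaw -17.46 ext -70.70318149119676 76.34805690308669 mid [ 498.8 -240.8] res 0.13 124.50110332357428
t 15.7 pos [545.7 152.9 246.3] rot [1.7999e+02 1.0000e-02 7.2450e+01] gap 21.6 F [-0.9  0.5 -0.3] j7 -54.3
 shift units total [-7.77  1.47  0.13]
 turn units total [ 0.    0.   -0.04]  shift after turn [-7.78  1.42  0.13]
```

Emit:
servo_tool(
  motion=[
    [[-0.3,0.05,0,0,0,0],[-0.6,0.11,0,0,0,0],[-0.6,0.11,0,0,0,0],[-0.6,0.11,0,0,0,0],[-0.6,0.11,0,0,0,0],[-0.6,0.11,0,0,0,0],[-0.6,0.11,0,0,0,0],[-0.6,0.11,0,0,0,0],[-0.6,0.11,0,0,0,0],[-0.6,0.11,0,0,0,0],[-0.6,0.11,0,0,0,0],[-0.6,0.11,0,0,0,0],[-0.6,0.11,0,0,0,0],[-0.28,0.1,0,0,0,0],[0,0,0,0,0,0],[0,0,0,0,0,0]],
  ],
)

```text
t: 17.3
eef_pos: [499.1, -239.2, 246.1]
tool_rot: [-180.0, -0.0, 72.5]
force: [0.1, -0.2, 0.2]
finger_gap: 0.233
grasp_force: 30.0
```

```bash
python3 - <<'E'
from h import *
tgt([498.5,-239.5,240],72.8)
c=cap('wrist'); a=cap('scene'); b=cap('side'); pickle.dump((c,a,b),open('w3.pkl','wb'))
w=c['image']
z=lambda i,x,y,s=130,k=300:cv2.resize(i[y:y+s,x:x+s],(k,k),interpolation=cv2.INTER_CUBIC)
cv2.imwrite('pics/w3.png',np.hstack([w,np.vstack([z(a['image'],250,100),z(b['image'],220,210)])[:384*2][:600] if 0 else np.vstack([z(a['image'],250,100,130,192),z(b['image'],220,210,130,192)])]))
E
```

```text
t 17.3 pos [ 499.1 -239.2  246.1] rot [-1.7999e+02 -4.0000e-02  7.2540e+01] gap 21.7 F [ 0.1 -0.2  0.2] j7 -10.9
 shift units total [-0.01 -0.01  0.12]
 turn units total [-0.   -0.   -0.03]  shift after turn [-0.01 -0.01  0.12]
```

View pics/w3.png

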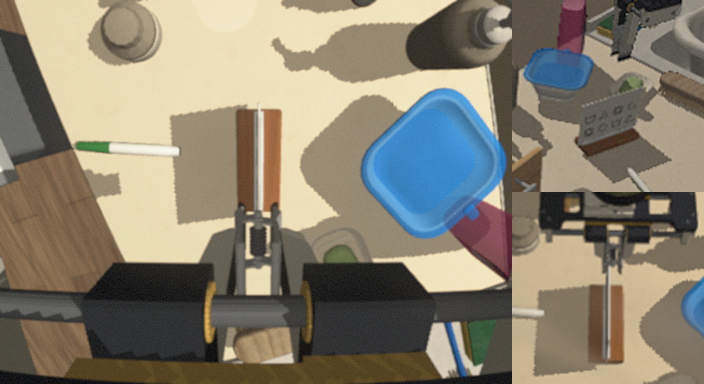

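The wrist view shows the clip held squarely with its jaw ends at (243,208) and (274,208). The card edge runs (259,105)-(259,205), centred between them. Now I measure the offset.

```bash
python3 - <<'E'
from h import *
c,a,b=pickle.load(open('w3.pkl','rb'))
g=cv2.cvtColor(c['image'],cv2.COLOR_BGR2GRAY)
for v in (105,120,150,180,200): print(v,g[v,250:270])
print('jaw',[ (v,g[v,234:284].tolist()) for v in (207,212)])
P=cloud(c); q=P[195:262,232:286].reshape(-1,3); s=ctrl.sense(); M=R.from_euler('xyz',s['tool_rot'],degrees=True)
l=M.inv().apply(q-s['eef_pos']); m=(abs(l[:,1])<16)&(abs(l[:,0])<30)&(l[:,2]<40)&(l[:,2]>-30); l=l[m]
for z0 in range(-20,40,6):
    k=l[(l[:,2]>=z0)&(l[:,2]<z0+6)]
    if len(k): print(z0,len(k),k.min(0).round(1),k.max(0).round(1))
def edge(us,vs):
    q=plane(c,np.c_[us,vs],120); print(M.inv().apply(q-s['eef_pos']).round(1),q.round(1))
edge([259.5]*4,[110,140,170,200])
cv2.imwrite('pics/w3c.png',cv2.resize(c['image'][95:275,195:325],None,fx=4,fy=3.3,interpolation=cv2.INTER_CUBIC))
E
```

```text
105 [225 223 225 224 223 226 220 210 217 230 230 226 225 224 227 223 225 225
 223 223]
120 [ 87  84  83 102 130 142 123 133 185 207 217 227 227 191 142 128 128 128
 122 124]
150 [ 86  78  79  97 125 136 123 140 185 210 222 230 233 197 148 126 126 125
 124 116]
180 [ 85  78  78  93 127 133 125 134 190 220 229 230 220 180 139 128 127 126
 123 119]
200 [ 77  76  79  95 124 144 135 139 178 199 216 228 217 176 133 120 126 118
 123 120]
jaw [(207, [141, 141, 134, 106, 69, 65, 75, 111, 120, 107, 74, 65, 68, 81, 80, 81, 77, 75, 75, 94, 122, 131, 128, 134, 172, 200, 217, 224, 206, 160, 130, 125, 125, 124, 120, 115, 87, 66, 63, 78, 82, 84, 76, 87, 124, 167, 206, 224, 224, 225]), (212, [111, 92, 78, 72, 76, 82, 78, 82, 74, 67, 55, 84, 134, 179, 202, 204, 209, 205, 200, 163, 124, 100, 93, 97, 97, 98, 110, 145, 180, 200, 209, 212, 209, 209, 212, 199, 145, 91, 69, 82, 85, 84, 86, 81, 85, 98, 134, 179, 211, 223])]
-20 98 [  5.1 -12.6 -20. ] [ 12.8  14.7 -14. ]
-14 110 [  5.  -13.  -13.9] [13.  15.1 -8. ]
-8 149 [  0.4 -13.4  -7.9] [12.8 15.6 -2. ]
-2 835 [-16.1 -13.7  -2. ] [15.7 15.8  4. ]
4 229 [-16.8 -13.2   4. ] [15.6 13.8  9.9]
10 63 [  2.2 -13.6  10.1] [12.5 14.6 16. ]
16 83 [-16.4 -13.1  16. ] [12.3 12.8 22. ]
22 169 [-17.7 -11.3  22. ] [12.3 11.6 28. ]
28 28 [  8.3 -12.2  28.3] [12.2 13.2 31.5]
[[ 67.2   2.1 126.2]
 [ 40.5   2.1 126.2]
 [ 12.6   2.1 126.2]
 [-16.8   2.1 126.2]] [[ 521.5 -174.9  120. ]
 [ 513.5 -200.4  120. ]
 [ 505.2 -227.1  120. ]
 [ 496.5 -255.1  120. ]]
```

View pics/w3c.png

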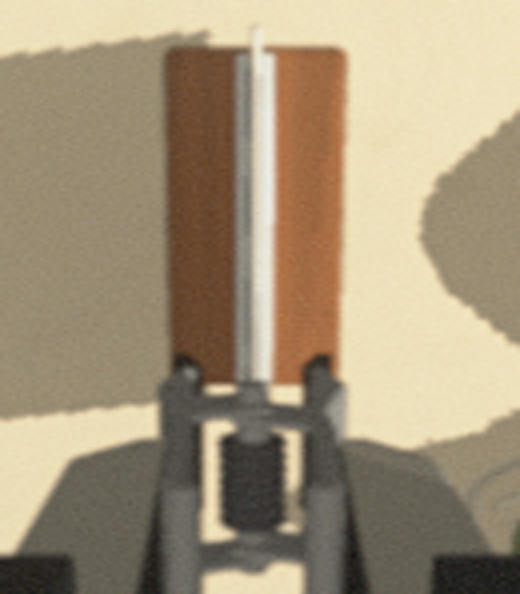

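```bash
python3 - <<'E'
from h import *
c,a,b=pickle.load(open('w3.pkl','rb'))
s=ctrl.sense(); M=R.from_euler('xyz',s['tool_rot'],degrees=True)
P=cloud(c); L=M.inv().apply(P.reshape(-1,3)-s['eef_pos']).reshape(P.shape)
for v in (103,130,170,195):
    print(v,[(u,)+tuple(L[v,u].round(1)) for u in range(252,267)])
print(c['intrinsics'])
for n,i in(('a',a),('b',b)):
    P=cloud(i); m=(P[...,2]>100)&(P[...,2]<124)&(P[...,0]<530)&(P[...,0]>470)&(P[...,1]<-160)&(P[...,1]>-320)
    l=M.inv().apply(P[m]-s['eef_pos']); print(n,m.sum(),np.percentile(l,[2,50,98],axis=0).round(1).tolist(), np.polyfit(l[:,0],l[:,1],1))
# clip in side/scene views
    m=(abs(P-[499,-239,205])<[45,45,60]).all(-1); l=M.inv().apply(P[m]-s['eef_pos']); l=l[(l[:,2]>5)&(l[:,2]<45)]
    print('  clip',len(l),np.percentile(l,[0,3,50,97,100],axis=0).round(1).tolist()) if len(l) else 0
E
```

```text
103 [(252, np.float64(72.4), np.float64(-6.7), np.float64(245.6)), (253, np.float64(72.4), np.float64(-5.5), np.float64(246.5)), (254, np.float64(72.4), np.float64(-4.3), np.float64(245.8)), (255, np.float64(72.4), np.float64(-3.0), np.float64(246.0)), (256, np.float64(72.4), np.float64(-1.8), np.float64(245.8)), (257, np.float64(72.4), np.float64(-0.5), np.float64(245.1)), (258, np.float64(73.3), np.float64(0.8), np.float64(125.5)), (259, np.float64(73.3), np.float64(1.7), np.float64(127.3)), (260, np.float64(72.4), np.float64(3.2), np.float64(246.4)), (261, np.float64(72.4), np.float64(4.5), np.float64(245.4)), (262, np.float64(72.4), np.float64(5.7), np.float64(246.4)), (263, np.float64(72.4), np.float64(7.0), np.float64(247.3)), (264, np.float64(72.4), np.float64(8.2), np.float64(246.3)), (265, np.float64(72.4), np.float64(9.5), np.float64(245.5)), (266, np.float64(72.3), np.float64(10.8), np.float64(247.2))]
130 [(252, np.float64(40.2), np.float64(-6.7), np.float64(230.7)), (253, np.float64(40.3), np.float64(-5.4), np.float64(229.3)), (254, np.float64(40.9), np.float64(-4.1), np
[... 2465 characters left out ...]
.float64(8.3), np.float64(229.6)), (265, np.float64(-42.9), np.float64(9.6), np.float64(230.6)), (266, np.float64(-43.0), np.float64(10.9), np.float64(230.7))]
[[319.98682278   0.         257.84681186]
 [  0.         319.98682278 192.49796457]
 [  0.           0.           1.        ]]
a 205 [[-66.4, -4.4, 126.2], [4.4, -1.6, 135.5], [72.1, 1.2, 145.8]] [-0.00552078 -1.68548894]
  clip 124 [[-15.0, -18.6, 5.4], [-13.0, -17.1, 5.5], [6.3, -13.7, 18.8], [16.6, 8.9, 33.8], [17.1, 10.2, 35.3]]
b 52 [[-75.0, -0.2, 123.3], [-23.0, 0.0, 125.9], [41.5, 0.2, 133.6]] [0.00101872 0.04596393]
  clip 56 [[-18.0, -15.0, 5.2], [-16.9, -15.0, 5.2], [-13.8, 6.7, 16.5], [10.1, 12.7, 28.7], [12.0, 12.8, 30.2]]
```

Emit:
servo_tool(
  motion=[
    [[0,0.01,0.1,0,0,-0.02],[0,0,0.2,0,0,0],[0,0,0.25,0,0,0],[0,0,0.25,0,0,0],[0,0,0.2,0,0,0],[0,0,0.15,0,0,0],[0,0,0.15,0,0,0],[0,0,0.1,0,0,0],[0,0,0.1,0,0,0],[0,0,0.1,0,0,0],[0,0,0.1,0,0,0],[0,0,0.1,0,0,0],[0,0,0.1,0,0,0],[0,0,0.1,0,0,0],[0,0,0.05,0,0,0],[0,0,0,0,0,0],[0,0,0,0,0,0],[0,0,0,0,0,0]],
  ],
)

```text
t: 19.25
eef_pos: [499.7, -240.4, 143.8]
tool_rot: [180.0, 0.0, 72.7]
force: [0.7, -0.8, -0.5]
finger_gap: 0.23
grasp_force: 30.0
```

```bash
python3 - <<'E'
from h import *
tgt([499,-239,143],72.7)
c=cap('wrist'); a=cap('scene'); b=cap('side'); pickle.dump((c,a,b),open('w4.pkl','wb'))
z=lambda i,x,y,s=80,k=400:cv2.resize(i[y:y+s,x:x+s],(k,k),interpolation=cv2.INTER_CUBIC)
cv2.imwrite('pics/w4.png',np.hstack([z(a['image'],280,130),z(c['image'],210,170,100)]))
s=ctrl.sense(); M=R.from_euler('xyz',s['tool_rot'],degrees=True)
P=cloud(a); m=(abs(P-[499,-239,120])<[50,50,60]).all(-1); l=M.inv().apply(P[m]-s['eef_pos'])
k=l[(l[:,1]<-5)&(l[:,1]>-16)&(abs(l[:,0])<20)]; print('jaw tip scene',len(k),np.percentile(k[:,2],[90,95,98,100]))
E
```

```text
t 19.2 pos [ 499.7 -240.4  143.8] rot [179.98   0.    72.69] gap 21.4 F [ 0.7 -0.8 -0.5] j7 -16.0
 shift units total [ 0.02 -0.02  0.02]
 turn units total [ 0.  0. -0.]  shift after turn [ 0.02 -0.02  0.02]
jaw tip scene 107 [29.06924683 31.12581387 31.70214855 66.00890194]
```

View pics/w4.png

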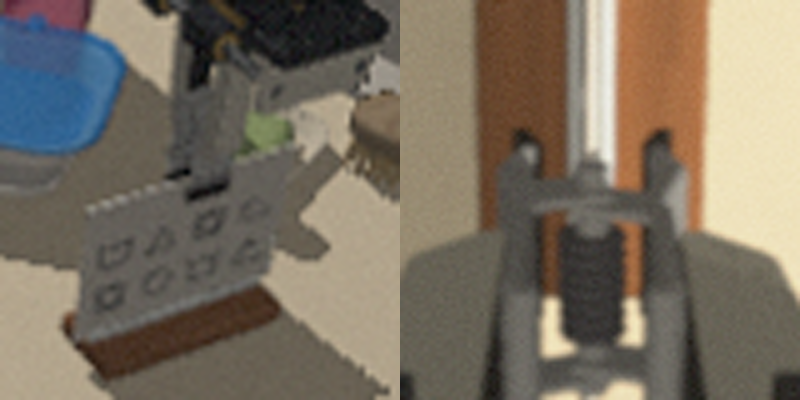

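The jaws straddle the card: jaw ends at crop (525,150) and (660,150) with the card strip at about 590. In the scene crop the jaws overlap the card top at (207,188).

```bash
python3 - <<'E'
from h import *
c,a,b=pickle.load(open('w4.pkl','rb'))
s=ctrl.sense(); M=R.from_euler('xyz',s['tool_rot'],degrees=True)
for n,i in(('w',c),('b',b),('a',a)):
    P=cloud(i); L=M.inv().apply(P.reshape(-1,3)-s['eef_pos'])
    l=L[(abs(L[:,2]-24)<(4 if n!='a' else 12))&(abs(L[:,0])<80)&(abs(L[:,0])>20)&(abs(L[:,1])<8)]; 
    print(n,len(l),l.mean(0).round(2) if len(l) else '',np.percentile(l,[2,98],axis=0).round(1).tolist() if len(l) else '', 'slope', np.polyfit(l[:,0],l[:,1],1) if len(l)>5 else '')
    k=L[(abs(L[:,0])<17)&(abs(L[:,1])<17)&(abs(L[:,1])>6)&(L[:,2]>18)&(L[:,2]<40)]; 
    for sg in(-1,1):
        q=k[k[:,1]*sg>0]; print('   jaw',sg,len(q),q.min(0).round(1) if len(q) else '',q.max(0).round(1) if len(q) else '')
# card stand moved?
g0=pickle.load(open('w3.pkl','rb'))
for n,i in(('before',g0[2]),('now',b)):
    P=cloud(i); m=(P[...,2]>10)&(P[...,2]<20)&(abs(P[...,0]-500)<70)&(abs(P[...,1]+240)<90); print(n,m.sum(),P[m].mean(0).round(1))
E
```

```text
w 375 [31.76  0.39 23.62] [[-49.5, -0.4, 22.2], [73.8, 1.5, 25.1]] slope [0.00211861 0.32107028]
   jaw -1 127 [-16.  -12.   18.1] [13.3 -7.2 31.5]
   jaw 1 129 [-16.4   8.4  18.1] [13.3 13.3 31.3]
b 27 [-34.4   -0.8   23.99] [[-71.7, -0.9, 21.6], [44.7, -0.6, 27.1]] slope [ 0.00224834 -0.71988794]
   jaw -1 10 [-16.4 -13.6  18.4] [-8.4 -9.4 32.4]
   jaw 1 12 [-15.8   7.8  20. ] [13.4 10.5 31.5]
a 85 [10.12 -2.92 29.05] [[-67.2, -5.4, 23.2], [73.9, -0.5, 34.7]] slope [ 7.57621867e-04 -2.93042433e+00]
   jaw -1 31 [-13.3 -14.6  18.1] [16.  -8.8 31.7]
   jaw 1 17 [ 0.5  6.3 19.1] [15.8 12.4 35. ]
before 964 [ 497.7 -242.    16.3]
now 829 [ 494.4 -250.9   16.3]
```

Emit:
servo_tool(
  motion=[
    [[0.02,0,0.03,0,0,0],[0,0,0,0,0,0],[0,0,0,0,0,0],[0,0,0,0,0,0],[0,0,0,0,0,0]],
  ],
)

```text
t: 19.9
eef_pos: [499.9, -239.4, 142.1]
tool_rot: [180.0, 0.0, 72.7]
force: [-0.7, -0.1, -0.2]
finger_gap: 0.23
grasp_force: 30.0
```

```bash
python3 - <<'E'
from h import *
b=cap('side');P=cloud(b)
m=(abs(P[...,2]-100)<8)&(P[...,0]<470)&(P[...,0]>425)&(abs(P[...,1]-100)<60); print('handle',m.sum(),np.median(P[m],0))
cv2.imwrite('pics/end.png',cv2.resize(b['image'][80:350,180:420],None,fx=2.2,fy=2.2))
s=ctrl.sense(); print(s['t'],s['eef_pos'].round(1),s['tool_rot'].round(1),s['force'].round(1),s['finger_gap']*93,s['grasp_force'])
E
```

```text
handle 104 [449.93375564  65.38752022 103.61624619]
19.95 [ 499.9 -239.4  142.1] [180.    0.   72.7] [-0.5  0.5 -0.8] 21.16351918081494 29.95882753719343
```

View pics/end.png

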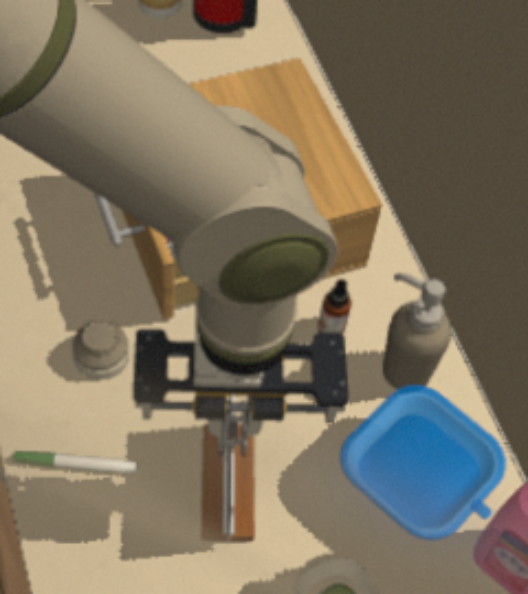

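The final view shows the drawer still open (handle at (110,220)), the bystanders upright, and the clip held over the card edge at (233,420).

```bash
python3 -c "
from workcell import ctrl
print(ctrl.close_job())"
```

```text
the job is handed in; nothing more can be done
None
```

I handed the job in at about 20 s: the drawer is pulled to its stop, the narrow clip is still on its rail, and the wide clip is held squeezed fully open over the middle of the card's top edge. By my measurements about 1 cm of card stands between the jaws without touching them; I don't have the judge's verdict.

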